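# Index a hand press's die plate by clicks and clamp it

## Robot

A 6-joint arm with a two-finger parallel gripper is mounted at the origin on the work surface. World frame = base frame: x ahead of the robot, y to its left, z up, the work surface at z = 0. Lengths are in m, angles in rad, forces in N, time in s.
With the tool pointing down it reaches from about 0.4 to 0.825 m from the base axis. Payload 7 kg.
Tool frame: the origin (TCP) lies midway between the tips of the shut fingers; the grasp point (between the pads) lies 19 mm behind it; z points along the fingers, y is the line along which they close (so a half turn about z gives the same grasp; the last joint's range is limited). The gripper opens to 88 mm and grips with 3 to 60 N. Pads are 19 mm wide; open, the fingers measure 130 mm over their backs; the gripper's body (78 mm by 193 mm) begins 47 mm behind the grasp point.
Start: joints at [1.398, 0.359, 0.012, 0, -1.224, -0.288], TCP at [0.3, 0.605, 0.227] pointing down, gripper open.
Joint ranges: [-3.07, 3.07], [-1.43, 2.12], [-1.02, 1.25], [-3.03, 1.67], [-3.05, -0], [-3.03, 3.03]. Speed limits (rad/s): [2.39, 2.39, 3.01, 3.14, 3.14, 3.14].

## Interface

Orientations are given as [roll, pitch, yaw] about the fixed x, y, z axes, in that order (R = Rz(yaw) Ry(pitch) Rx(roll)).
In Python, from station import telemetry, eyes, ticket, recognise, trace gives the robot as it stands. The module is installed in compiled form; this text tells all that it offers.
- The arm moves only by the tool servo_tool, never from a script. Its argument "series" is a list that holds one entry, the list of rows, each a list of 4 numbers: the shift along the tool's x, y, z in mm, then the turn about the tool's z in rad. In form: [[[x, y, z, roll], ...]]. A call has exactly 10 rows; each row shifts and turns the commanded pose from where the row before left it, along the tool's axes as they then stand; what a row does not reach is not made up. A row lasts 1/12 s, in which the tool goes at most 41.7 mm and 7.16 degrees, less where a joint would pass 70% of its speed; a pose out of reach is approached as far as the arm can. A call is refused whole if a number of a shift passes 41.7 or a number of a turn 0.125, either way. A call with a gripper value outside its range is refused whole. "claw" is the gripper's target within -1 to 1 (shut at 1, half-way at 0, fully open at -1), set as the call begins (left out, the last holds). The fingers move at their own pace and stop on an object; "grip_force" is the grip in N (left out, the last holds). Time passes only in rows, so rows that do not move let the fingers close, or fill a call up. It gives the time, the measured TCP pose, the force, the opening and the grip force at its end, in the units of the state.
- telemetry.get_state(): the state, without advancing time (a new reading comes with each control period).
- eyes.grab_frame(name): name is "side" or "top" or "wrist"; returns the picture (384x512x3 uint8, red, green, blue); there is no depth.
- eyes.calibration(name): a dict with "mtx" (3x3 intrinsics, pixels), "rvec" (rotation vector, rad) and "tvec" (3), from world to camera coordinates, as OpenCV has them. Camera axes: x right, y down, z forward; pixel columns grow to the right and rows downward; lengths in m; the calibration is good to about 2 mm. A picture is of the moment at which its call begins: read the wrist's pose just before it. calibration takes no time and is no camera call; for the wrist camera it gives the pose at the moment of the call.
- ticket.job_done(): hands the job in; it is judged then, once.
Trained networks look in the newest picture that a camera, given by its name, has taken for a name from the list of things; names that differ only in an ending like _2 or _b are one class to them, and where a whole thing is asked for, a point or a joint stands for the part that bears it (a point fixed in the world has none). Each returns a list of dicts, best first, with "conf" (0 to 1); they miss things now and then, are a little off and sometimes report something else, mostly with a low value. They report only what shows in the picture. A call takes as long as a camera call.
- recognise(camera, name): "position" ([x, y, z] in m, in world coordinates, good to about 4 mm: the middle of the surface that is visible of it).
- trace(camera, name): "mask" (384x512 bool, what is visible of it).
The state is a dict: "t": time; "q": joint angles; "qd": joint speeds; "joint_efforts": joint torques, N m; "eef_pos": TCP position; "ee_rot": TCP orientation; "force": force on the tool from outside, world axes, zero at the start; "moment": the same for the moment, N m; "width": finger opening in m; "gripper_force": force on a finger pad.
Only numpy, scipy, OpenCV 4.12 (cv2) and the standard library are available. Lean on these libraries where they do the work, as an engineer would, in place of code of your own. Each camera call takes 0.05 s, during which the arm holds its last target. There are 200 camera calls.

## Task

Set the hand press up for the next rivets: with the clamp still slack, push the round die plate round, click by click and without forcing it, until die number three sits in its click under the ram (die one is the one with the yellow paint; count clockwise as seen from above). Then swing the red-handled clamp lever anticlockwise, as seen from above, until you feel its shoe bite on the plate's rim, nip it up firmly by hand without overtightening, and let go. Leave the other things on the bench where they are.

Things in the scene. Friction and masses are not known exactly. Their poses are not given: they have to be found in the camera images.
- press: Dark green hand (arbor) press, fixed. Origin: on the die plate's vertical axis at bench level; +x points from it to the column and ram, z up. Base 30 mm high, x -110 to 220, y -75 to 75 mm; outriggers on the -y side to y -195 (clamp) and on the +y side to y 170 (detent housing, 64 mm high). Column x 137 to 213, 330 mm high. All in front of the head is open from above.
- dial: The die plate: aluminium disc, radius 102 mm, top at z 80 mm. Origin on its axis, z 60; +x points to die one; turns endlessly about z. Six dies (round posts, radius 11, z 80 to 118 mm) every 60 degrees on a radius of 80 mm, numbered clockwise seen from above: die k at -(k-1)*60 degrees from its +x. Hub nut radius 24, to z 92, its stud to z 102. Push plate and dies with no more than 40 N.
- die_1 (a point): Centre of the top of die one, z 118 mm, 80 mm from the axis; it has a yellow collar and a yellow stripe towards the hub. A spring roller drops into a notch every 60 degrees, with one die right under the ram: about 10 N sideways on a die starts it out of a notch, the push fades to nothing half way (30 degrees), then the plate jumps on into the next notch and rests. A biting clamp locks it.
- die_3 (a point): Centre of the top of die three, z 118 mm, 80 mm from the plate's axis, 120 degrees clockwise (seen from above) of die one; a plain steel die
- ram_point (a point): The point straight under the ram at the height of the die tops (z 118 mm), 80 mm from the plate's axis along the press's +x. The ram's end is at z 150; the head overhangs from the column to press x 37 mm, y -35 to 35, underside at z 215; a shaft end (to y 64) and hand lever stand on its +y side, from x 95 mm on.
- clamp: The rim clamp on the press's -y side. Origin: on the vertical pivot of its lever, at the block's underside (z 30 mm), 145 mm from the plate's axis; axes parallel to the press's. Block 56 x 50 mm, to z 60 mm; lever hub radius 16, z 77 to 91 mm.
- clamp_lever (a joint): Lever angle, rad, 0 (slack) to 1.5, growing anticlockwise from above, which tightens; stays where left. From the pivot the handle lies at 215 degrees + this angle from the clamp's +x. Drag about 5 N at the handle; between 0.2 and 0.97 rad (by wear) the shoe bites, then the push rises 0.9 N per mm. Firm: 9 to 15 N at the handle while it moves, square to the lever; over 18 N overtightens.
- lever_knob (a point): Middle of the clamp lever's red upright round handle: radius 12 mm, z 83 to 125 mm (this point at z 105 mm), 85 mm from the clamp's pivot, joined to it by a level steel bar of radius 6 mm whose top is at z 93 mm
- pad: The clamp's small brass shoe with rubber face, z 63 to 77 mm, pushed by the lever's cam towards the plate's rim, 12 mm per rad of lever. How worn its lining is differs each time, by up to 4.5 mm either way, and does not show, so the lever angle at which it bites must be felt. Origin on the lever's pivot axis, z 70 mm, when slack; it moves along the clamp's +y.
- shoe_a: Black shoe on a green last, 260 mm long; a bystander, origin under its middle
- shoe_b: Black shoe on a green last, 260 mm long; a bystander, origin under its middle
- hammer: Hammer with wooden handle, 260 mm; a bystander, origin under its middle
- rivet_tray: Aluminium tray of rivets, 120 x 90 x 28 mm; a bystander, origin under its middle
- spanner: Steel spanner, 180 mm, lying flat; a bystander, origin under its middle
- die_block: Wooden block with two spare dies, 100 x 50 mm, 56 mm high; a bystander, origin under its middle
- glue_tin: Yellow-labelled tin, radius 42 mm, 110 mm high; a bystander, origin under its middle
- last: Bare green shoe last, 250 mm long, 102 mm high; a bystander, origin under its middle

How it is judged:
On the way:
1. die three sits in its click under the ram (within 5 mm), the plate still and the clamp's shoe still off the rim (horizontal distance between die_3 and ram_point below 0.005 m and angular speed of dial below 0.05 rad/s and contact force between pad and dial below 1 N), for 0.2 s.
At the end, for the whole second after the job is handed in: Die three stands within 5 mm of the ram's axis, the plate is at rest, and the clamp's shoe presses on the plate's rim with more than 15 N with the lever let go (horizontal distance between die_3 and ram_point below 0.005 m and angular speed of dial below 0.05 rad/s and contact force between pad and dial above 15 N); the robot touches nothing.
It fails at once if the plate or its dies are pushed with more than 40 N (contact force between any of the fingers, the arm and dial above 40 N).
It fails at once if the clamp is overtightened: its shoe presses on the rim with more than 100 N (contact force between pad and dial above 100 N).
It fails at once if another thing on the bench is moved by more than 15 mm (distance of any of shoe_a, shoe_b, hammer, rivet_tray, spanner, die_block, glue_tin, last from where it was at the start of the episode above 0.015 m).
It also fails if it takes over 72 s, if anything falls off the work surface, if the arm or the gripper's body presses on something with over 40 N, if the wrist force passes 120 N, or if a joint passes its speed limit or range.

## Working session

There is one attempt and no reset: what is moved stays moved. The work goes in short steps, Python scripts to look and compute and a tool call to move; the robot and the scene stay as the last step left them, time stands still between calls to the robot, and variables do not carry over. Pictures are saved under pics/ and viewed, at most 10 in all, crops included, and the job is handed in when it is done.

Besides the shell and the picture viewer there is one more tool, called after "Call:" by a JSON object that holds its "api" and its "payload", one argument or row to a line. servo_tool: Moves the arm, as the interface text tells. Its arguments: {"type":"object","properties":{"series":{"type":"array"},"claw":{"type":"number"},"grip_force":{"type":"number"}},"required":["series"]}

```bash
mkdir -p pics
python3 - <<'E'
from station import telemetry, eyes, recognise
import cv2, numpy as np
s=telemetry.get_state(); print(s['t'],s['eef_pos'],s['ee_rot'],s['force'])
for c in ['top','side']:
    im=eyes.grab_frame(c); cv2.imwrite(f'pics/{c}0.png',im[:,:,::-1])
    for n in ['die_1','die_3','lever_knob','clamp','dial','press']:
        print(c,n,[(np.round(d['position'],3).tolist(),round(d['conf'],2)) for d in recognise(c,n)[:3]])
E
```

```text
0.0 [0.2999586  0.60414587 0.22562577] [ 3.13995310e+00 -1.32432980e-04 -4.60920655e-01] [ 0.36853536  0.55401594 -0.0970599 ]
top die_1 [([0.522, 0.115, 0.079], 0.62)]
top die_3 [([0.522, 0.115, 0.079], 0.62)]
top lever_knob [([0.528, -0.568, 0.048], 0.64), ([0.511, -0.028, 0.081], 0.3)]
top clamp [([0.515, -0.031, 0.08], 0.74), ([0.367, -0.449, 0.028], 0.21)]
top dial [([0.574, 0.097, 0.077], 0.63), ([0.523, 0.116, 0.079], 0.61)]
top press [([0.573, 0.104, 0.085], 0.79), ([0.369, -0.452, 0.024], 0.72), ([0.73, -0.3, 0.009], 0.38)]
side die_1 [([0.532, 0.1, 0.082], 0.58)]
side die_3 [([0.532, 0.1, 0.082], 0.58)]
side lever_knob [([0.475, -0.057, 0.091], 0.43), ([0.534, 0.101, 0.081], 0.4), ([0.59, -0.487, 0.09], 0.39)]
side clamp [([0.51, -0.045, 0.072], 0.67)]
side dial [([0.533, 0.102, 0.079], 0.95)]
side press [([0.619, 0.071, 0.106], 0.77)]
```

View pics/top0.png

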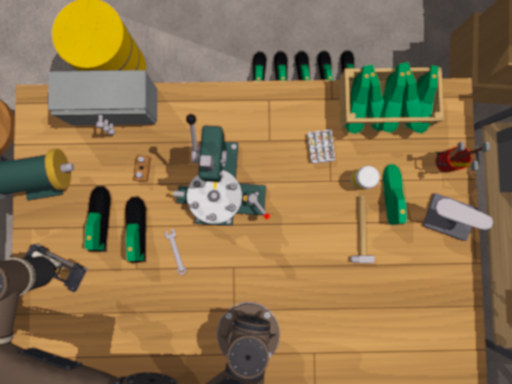

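View pics/side0.png

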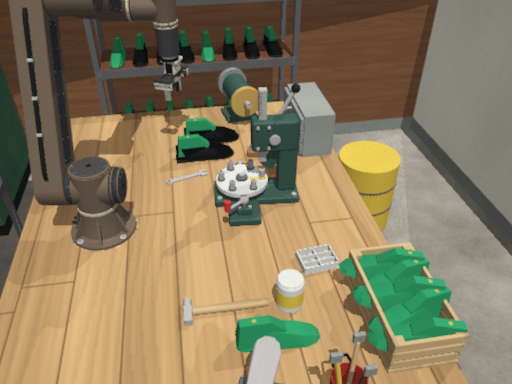

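The top view has +x up and +y left. The press sits around pixel (213,195), with the yellow mark near (214,186) and the red knob at (267,216). I'll enlarge both views.

```bash
cat > h.py <<'E'
import cv2, numpy as np
from station import eyes
def cal(c):
    k=eyes.calibration(c); R=cv2.Rodrigues(np.array(k['rvec'],float))[0]
    return np.array(k['mtx'],float),R,np.array(k['tvec'],float).ravel()
def ray(c,u,v,z,k=None):
    K,R,t=k or cal(c); d=R.T@np.linalg.solve(K,[u,v,1.]); o=-R.T@t
    return o+d*(z-o[2])/d[2]
def proj(c,p,k=None):
    K,R,t=k or cal(c); q=K@(R@np.array(p)+t); return q[:2]/q[2]
E
python3 - <<'E'
from h import *
a=cv2.imread('pics/top0.png')[120:240,160:290]; b=cv2.imread('pics/side0.png')[80:230,195:315]
a=cv2.resize(a,(433,400),interpolation=cv2.INTER_CUBIC); b=cv2.resize(b,(320,400),interpolation=cv2.INTER_CUBIC)
cv2.imwrite('pics/z.png',np.hstack([a,b]))
im=cv2.cvtColor(cv2.imread('pics/top0.png'),cv2.COLOR_BGR2HSV)
red=((im[...,0]<8)|(im[...,0]>172))&(im[...,1]>150)&(im[...,2]>100); red[:, 300:]=0
v,u=np.nonzero(red);print(len(u),u.mean(),v.mean(),ray('top',u.mean(),v.mean(),.12))
ye=(abs(im[...,0]-27)<6)&(im[...,1]>150); ye[:170]=0;ye[:,:190]=0;ye[:,245:]=0;ye[225:]=0
v,u=np.nonzero(ye);print(list(zip(u,v)),ray('top',u.mean(),v.mean(),.1))
im=cv2.cvtColor(cv2.imread('pics/side0.png'),cv2.COLOR_BGR2HSV)
red=((im[...,0]<8)|(im[...,0]>172))&(im[...,1]>150)&(im[...,2]>100); red[:, 300:]=0;red[:190]=0;red[230:]=0
v,u=np.nonzero(red);print(len(u),u.mean(),v.mean(),ray('side',u.mean(),v.mean(),.105))
E
```

```text
27 266.5925925925926 215.74074074074073 [ 0.45492358 -0.07736154  0.12      ]
[] [nan nan nan]
74 226.95945945945945 205.14864864864865 [ 0.45257775 -0.07760636  0.105     ]<stdin>:9: RuntimeWarning: Mean of empty slice.
  ret = ret.dtype.type(ret / rcount)
```

View pics/z.png

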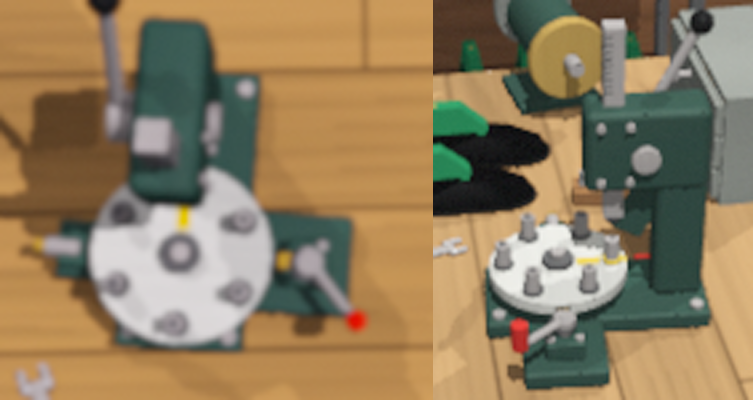

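The yellow stripe points at the ram, so die one is under it and die three needs +120° anticlockwise, which is two clicks. Next come the press centre and yaw.

Run:
```python
from h import *
k=cal('top'); f=lambda x,y,z:ray('top',160+x/3.331,120+y/3.333,z,k)
c=f(180,252,.1); p=f(309,262,.093); kn=f(356,320,.125)
print('hub',c,'pivot',p,'knob',kn)
for q in [(240,220),(240,290),(177,323),(117,285),(123,212)]:
    w=f(*q,.118)-c; print(q,np.hypot(*w[:2]),np.degrees(np.arctan2(w[1],w[0])))
w=p-c; print('pivot',np.hypot(*w[:2]),np.degrees(np.arctan2(w[1],w[0]))+90)
w=kn-p; print('lever',np.hypot(*w[:2]),np.degrees(np.arctan2(w[1],w[0])))
ks=cal('side'); g=lambda x,y,z:ray('side',195+(x-433)*120/320,80+y*150/400,z,ks)
print('side hub',g(558,250,.1),'pivot',g(566,316,.091))
for q in [(529,220),(581,217),(612,241),(589,270),(533,276),(504,248)]:
    print(q,g(*q,.118))
```

```text
hub [0.5328341  0.11566746 0.1       ] pivot [ 0.51987445 -0.02804049  0.093     ] knob [ 0.45386857 -0.07816179  0.125     ]
(240, 220) 0.07570674492502266 -63.94248243820179
(240, 290) 0.08019266064733567 -123.25555914422354
(177, 323) 0.07917498374914803 178.15921266630892
(117, 285) 0.07722084240980955 118.13348852055643
(123, 212) 0.07520781386680471 54.15969041847152
pivot 0.14429111373032802 -5.153021988504165
lever 0.08287895365065434 -142.7889211194366
side hub [0.53491999 0.11460905 0.1       ] pivot [ 0.52380126 -0.0321634   0.091     ]
(529, 220) [0.50061227 0.17370776 0.118     ]
(581, 217) [0.57793023 0.16830759 0.118     ]
(612, 241) [0.61180221 0.09784087 0.118     ]
(589, 270) [0.56686783 0.03224719 0.118     ]
(533, 276) [0.4874856  0.03152719 0.118     ]
(504, 248) [0.45556161 0.10716783 0.118     ]
```

Call:
{"api": "servo_tool", "payload": {
  "series": [
    [[0,0,0,0.115],[0,0,0,0.115],[0,0,0,0.115],[0,0,0,0.115],[0,0,0,0.115],[0,0,0,0.115],[0,0,0,0.115],[0,0,0,0.115],[0,0,0,0],[0,0,0,0]]
  ],
  "claw": 1,
  "grip_force": 20
}}

```text
t: 1.53
eef_pos: [0.3002, 0.6046, 0.2266]
ee_rot: [-3.142, -0.0, -1.377]
force: [0.7, -0.4, -1.3]
width: 0.0264
gripper_force: 0.0
```

Call:
{"api": "servo_tool", "payload": {
  "series": [
    [[23,-4,0,0],[23,-4,0,0],[23,-4,0,0],[23,-4,0,0],[23,-4,0,0],[23,-4,0,0],[23,-4,0,0],[23,-4,0,0],[23,-4,0,0],[23,-4,0,0]]
  ]
}}

```text
t: 2.37
eef_pos: [0.3831, 0.3852, 0.2268]
ee_rot: [-3.141, 0.0, -1.376]
force: [0.9, -0.7, -0.8]
width: 0.0004
gripper_force: 0.0
```

Call:
{"api": "servo_tool", "payload": {
  "series": [
    [[23,-4,0,0],[23,-4,0,0],[23,-4,0,0],[23,-4,0,0],[23,-4,0,0],[23,-4,0,0],[23,-4,0,0],[23,-4,0,0],[23,-4,0,0],[0,0,0,0]]
  ]
}}

```text
t: 3.2
eef_pos: [0.4579, 0.1871, 0.2268]
ee_rot: [-3.141, -0.0, -1.378]
force: [-0.0, 1.6, -0.4]
width: 0.0004
gripper_force: 0.0
```

Run:
```python
from h import *
from station import telemetry, recognise
s=telemetry.get_state(); print(s['t'],s['eef_pos'],s['ee_rot'],s['force'],s['width'])
im=eyes.grab_frame('wrist')[:,:,::-1].copy()
k=cal('wrist')
c=np.array([.534,.115,0]); 
for i in range(6):
    a=np.radians(-4-60*i); p=proj('wrist',c+[.08*np.cos(a),.08*np.sin(a),.118],k); print(i+1,p)
    cv2.circle(im,tuple(int(x) for x in p),3,(255,0,255),1)
p=proj('wrist',c+[0,0,.102],k); cv2.circle(im,tuple(int(x) for x in p),3,(255,0,255),1)
p=proj('wrist',[.4535,-.0778,.125],k);print(p); cv2.circle(im,tuple(int(x) for x in p),3,(255,255,0),1)
cv2.imwrite('pics/w1.png',im)
```

```text
3.2 [0.45788452 0.18705131 0.22678668] [-3.14148534e+00 -2.69731262e-04 -1.37844732e+00] [-0.00944654  1.57172041 -0.44432284] 0.0003942287773276265
1 [104.95360354  80.23006658]
2 [160.29173857  10.97775174]
3 [248.44866212  37.27979337]
4 [270.25365989 126.0663552 ]
5 [214.20191523 183.05821417]
6 [136.46024417 162.92423043]
[ 325.12441908 -137.4567682 ]
```

View pics/w1.png

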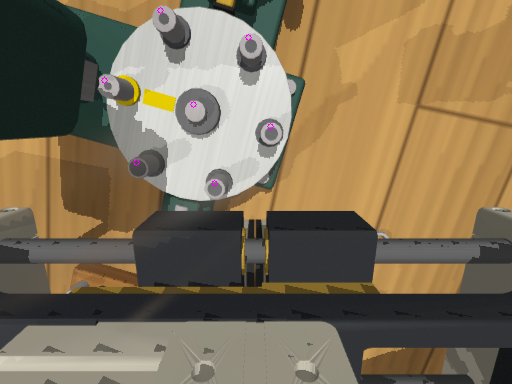

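The wrist view shows yellow-collared die one under the ram at (105,80). The predicted dots land on all the die tops within about 2 mm, so the geometry holds. I'll check the finger footprint and then descend.

Run:
```python
from h import *
k=cal('wrist'); y=-1.378; t=np.array([.4579,.1871,.2268]); X=np.array([np.cos(y),np.sin(y),0]);Y=np.array([np.sin(y),-np.cos(y),0])
for dz in (0,.02,.04):
  for a,b in [(0,0),(.0095,.021),(.0095,-.021),(-.0095,.021)]: print(dz,a,b,proj('wrist',t+a*X+b*Y+[0,0,dz],k))
print(-k[1].T@k[2])
```

```text
0 0 0 [252.95115435 231.95646154]
0 0.0095 0.021 [286.40640839 217.80484871]
0 0.0095 -0.021 [219.41721262 217.8804056 ]
0 -0.0095 0.021 [285.54963813 245.63985387]
0.02 0 0 [252.7635225  245.86515482]
0.02 0.0095 0.021 [290.60609242 230.08087005]
0.02 0.0095 -0.021 [214.82545835 230.1674785 ]
0.02 -0.0095 0.021 [289.50874328 261.06926696]
0.04 0 0 [252.52023963 263.89912303]
0.04 0.0095 0.021 [296.07452671 246.06555265]
0.04 0.0095 -0.021 [208.84635931 246.16694654]
0.04 -0.0095 0.021 [294.62095785 280.99257477]
[0.46962083 0.12184674 0.38445301]
```

Call:
{"api": "servo_tool", "payload": {
  "series": [
    [[10,0,12,0],[10,0,12,0],[5,0,10,0],[0,0,10,0],[0,0,10,0],[0,0,10,0],[0,0,8,0],[0,0,0,0],[0,0,0,0],[0,0,0,0]]
  ]
}}

```text
t: 4.08
eef_pos: [0.4623, 0.1656, 0.1549]
ee_rot: [-3.141, -0.0, -1.38]
force: [0.5, 0.6, 0.5]
width: 0.0005
gripper_force: 0.0
```

Call:
{"api": "servo_tool", "payload": {
  "series": [
    [[0,0,8,0],[0,0,8,0],[0,0,8,0],[0,0,8,0],[0,0,8,0],[0,0,8,0],[0,0,6,0],[0,0,6,0],[0,0,0,0],[0,0,0,0]]
  ]
}}

```text
t: 4.92
eef_pos: [0.462, 0.1651, 0.0943]
ee_rot: [3.141, -0.0, -1.381]
force: [-0.3, -0.2, 0.4]
width: 0.0007
gripper_force: 0.0
```

Run:
```python
from h import *
from station import telemetry
s=telemetry.get_state(); print(s['eef_pos'],s['ee_rot'],s['force'])
a=eyes.grab_frame('wrist')[:,:,::-1]; b=eyes.grab_frame('side')[80:240,175:335,::-1]
cv2.imwrite('pics/w2.png',np.hstack([a,cv2.resize(b,(384,384))])[:, :] if 0 else np.hstack([cv2.resize(a,(448,336)),cv2.resize(b,(336,336),interpolation=cv2.INTER_CUBIC)]))
```

```text
[0.46195364 0.16510629 0.09425706] [ 3.14096975e+00 -4.59120693e-04 -1.38077617e+00] [-0.26150463 -0.20248668  0.39673174]
```

View pics/w2.png

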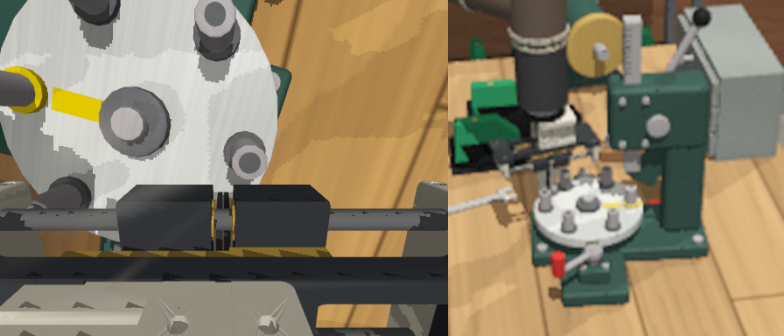

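The fingers are down between two dies and clear on both sides, so I'll start the push.

Call:
{"api": "servo_tool", "payload": {
  "series": [
    [[5,2,0,0],[5,2,0,0],[5,2,0,0],[5,2,0,0],[3,1,0,0],[3,1.5,0,0],[3,1.5,0,0],[3,1.5,0,0],[2,1,0,0],[0,0,0,0]]
  ]
}}

```text
t: 5.85
eef_pos: [0.4561, 0.1307, 0.0956]
ee_rot: [-3.136, 0.003, -1.381]
force: [2.7, 7.4, -2.5]
width: 0.0006
gripper_force: 2.9
```

Call:
{"api": "servo_tool", "payload": {
  "series": [
    [[3.5,1.5,0,0],[3.5,1,0,0],[3.5,1,0,0],[3.5,1,0,0],[3.5,0.5,0,0],[3.5,0.5,0,0],[4,0,0,0],[4,0,0,0],[4,0,0,0],[4,-0.5,0,0]]
  ]
}}

```text
t: 6.68
eef_pos: [0.4557, 0.0909, 0.0945]
ee_rot: [3.141, -0.0, -1.381]
force: [0.1, 0.5, -1.1]
width: 0.0007
gripper_force: 0.0
```

```bash
cat > look.py <<'E'
import sys
from h import *
from station import telemetry
s=telemetry.get_state(); print(s['t'],s['eef_pos'],s['ee_rot'],s['force'])
a=eyes.grab_frame('top')[150:230,170:290,::-1]; b=eyes.grab_frame('side')[130:230,195:315,::-1]
f=lambda i:cv2.resize(i,(390,int(390*i.shape[0]/i.shape[1])),interpolation=cv2.INTER_CUBIC)
a,b=f(a),f(b); h=min(len(a),len(b))
cv2.imwrite(sys.argv[1],np.hstack([a[:h],b[:h]]))
E
python3 look.py pics/l1.png
```

```text
6.6833 [0.45572511 0.09086547 0.0944703 ] [ 3.14071487e+00 -2.88654096e-04 -1.38118703e+00] [ 0.1187458   0.52745415 -1.07311078]
```

View pics/l1.png

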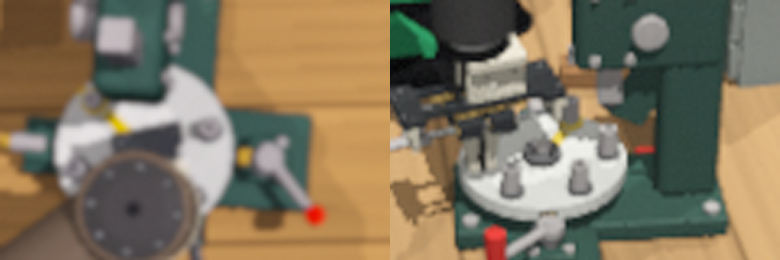

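The first click is done: the yellow die now stands at about +60°. I'll lift, go back behind the next die and repeat.

Call:
{"api": "servo_tool", "payload": {
  "series": [
    [[0,0,-15,0],[0,0,-15,0],[0,0,-15,0],[-15,-4,0,0],[-20,-6,0,0],[-20,-6,0,0],[-15,-4,0,0],[0,0,0,0],[0,0,0,0],[0,0,0,0]]
  ]
}}

```text
t: 7.62
eef_pos: [0.4622, 0.1639, 0.1392]
ee_rot: [3.14, -0.001, -1.38]
force: [-0.6, -0.2, -0.3]
width: 0.0005
gripper_force: 0.0
```

Call:
{"api": "servo_tool", "payload": {
  "series": [
    [[0,0,8,0],[0,0,8,0],[0,0,8,0],[0,0,8,0],[0,0,7,0],[0,0,6,0],[0,0,0,0],[0,0,0,0],[0,0,0,0],[0,0,0,0]]
  ]
}}

```text
t: 8.45
eef_pos: [0.463, 0.1646, 0.0949]
ee_rot: [-3.141, 0.0, -1.381]
force: [0.2, -0.8, 0.4]
width: 0.0006
gripper_force: 0.0
```

Call:
{"api": "servo_tool", "payload": {
  "series": [
    [[5,2,0,0],[5,2,0,0],[5,2,0,0],[5,2,0,0],[3,1,0,0],[3,1.5,0,0],[3,1.5,0,0],[3,1.5,0,0],[2,1,0,0],[0,0,0,0]]
  ]
}}

```text
t: 9.28
eef_pos: [0.4568, 0.1298, 0.0955]
ee_rot: [-3.137, 0.003, -1.381]
force: [3.3, 6.4, -2.2]
width: 0.0004
gripper_force: 2.9
```

Call:
{"api": "servo_tool", "payload": {
  "series": [
    [[3.5,1.5,0,0],[3.5,1,0,0],[3.5,1,0,0],[3.5,1,0,0],[3.5,0.5,0,0],[3.5,0.5,0,0],[4,0,0,0],[4,0,0,0],[4,0,0,0],[4,-0.5,0,0]]
  ]
}}

```text
t: 10.12
eef_pos: [0.4563, 0.0899, 0.0943]
ee_rot: [3.14, -0.0, -1.381]
force: [0.2, -0.2, 0.7]
width: 0.0003
gripper_force: 0.0
```

Call:
{"api": "servo_tool", "payload": {
  "series": [
    [[0,0,-15,0],[0,0,-15,0],[0,0,-15,0],[0,0,-15,0],[0,0,-15,0],[0,15,-15,0],[0,15,0,0],[0,0,0,0],[0,0,0,0],[0,0,0,0]]
  ]
}}

```text
t: 10.95
eef_pos: [0.4275, 0.085, 0.1844]
ee_rot: [3.141, -0.0, -1.381]
force: [0.4, -0.7, 0.1]
width: 0.0009
gripper_force: 0.0
```

```bash
python3 look.py pics/l2.png
```

```text
10.95 [0.42754121 0.0849916  0.18443076] [ 3.14138415e+00 -1.92656142e-04 -1.38079150e+00] [ 0.38920028 -0.7038363   0.09685867]
```

View pics/l2.png

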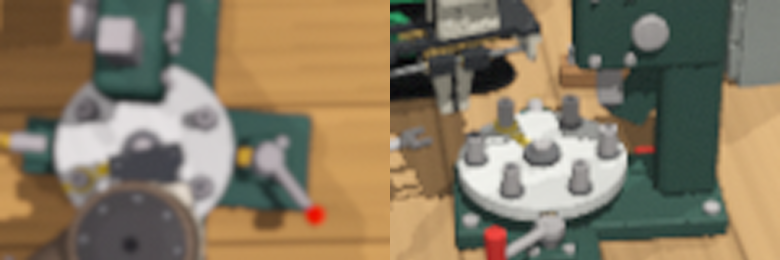

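Die one is now at about +120°, so die three is under the ram in its click, with the clamp untouched. Next, I'll place the shut fingers on the slack side of the red knob.

Call:
{"api": "servo_tool", "payload": {
  "series": [
    [[0,0,0,-0.1],[0,0,0,-0.1],[0,0,0,-0.1],[0,0,0,-0.1],[20,11.5,0,0],[20,11.5,0,0],[20,11.5,0,0],[20,11.5,0,0],[20,11.5,0,0],[20,11.5,0,0]]
  ]
}}

```text
t: 11.88
eef_pos: [0.4371, -0.054, 0.1842]
ee_rot: [3.141, 0.0, -0.981]
force: [0.3, 0.0, 0.5]
width: 0.0006
gripper_force: 0.0
```

Call:
{"api": "servo_tool", "payload": {
  "series": [
    [[0,0,12,0],[0,0,12,0],[0,0,10,0],[0,0,10,0],[0,0,10,0],[0,0,10,0],[0,0,10,0],[0,0,8,0],[0,0,0,0],[0,0,0,0]]
  ]
}}

```text
t: 12.72
eef_pos: [0.4368, -0.053, 0.1021]
ee_rot: [3.14, 0.0, -0.981]
force: [-0.2, -0.1, -0.2]
width: 0.0006
gripper_force: 0.0
```

Run:
```python
from h import *
from station import telemetry
s=telemetry.get_state(); print(s['t'],s['eef_pos'],s['ee_rot'],s['force'])
for n in range(1):
  for c,z,r in (('top',.12,(200,235,255,280)),('side',.105,(190,230,200,240))):
    im=cv2.cvtColor(eyes.grab_frame(c),cv2.COLOR_RGB2HSV)
    red=((im[...,0]<8)|(im[...,0]>172))&(im[...,1]>150)&(im[...,2]>100)
    v,u=np.nonzero(red[r[0]:r[1],r[2]:r[3]]);print(c,len(u),ray(c,u.mean()+r[2],v.mean()+r[0],z) if len(u) else '')
```

```text
12.7167 [ 0.43683621 -0.05300135  0.10211944] [ 3.13993576e+00  2.86927314e-04 -9.80779470e-01] [-0.23949024 -0.09382249 -0.21908702]
top 0 
side 78 [ 0.45186676 -0.08078723  0.105     ]
```

Call:
{"api": "servo_tool", "payload": {
  "series": [
    [[3,0,0,0],[3,0,0,0],[2,0,0,0],[1.7,0.4,0,-0.02],[1.7,0.4,0,-0.02],[1.7,0.4,0,-0.02],[1.7,0.4,0,-0.02],[0.8,0.2,0,-0.01],[0.8,0.2,0,-0.01],[0.8,0.2,0,-0.01]]
  ]
}}

```text
t: 13.65
eef_pos: [0.4456, -0.0678, 0.103]
ee_rot: [-3.14, 0.0, -0.87]
force: [-1.8, 5.3, 2.5]
width: 0.0004
gripper_force: 2.8
```

Call:
{"api": "servo_tool", "payload": {
  "series": [
    [[0.8,0.2,0,-0.01],[0.8,0.2,0,-0.01],[0.8,0.2,0,-0.01],[0.8,0.2,0,-0.01],[0.8,0.2,0,-0.01],[0.8,0.2,0,-0.01],[0.8,0.2,0,-0.01],[0.8,0.2,0,-0.01],[0.8,0.2,0,-0.01],[0.8,0.2,0,-0.01]]
  ]
}}

```text
t: 14.48
eef_pos: [0.4498, -0.0748, 0.103]
ee_rot: [-3.139, -0.0, -0.77]
force: [-0.7, 5.5, 2.3]
width: 0.0009
gripper_force: 3.0
```

Call:
{"api": "servo_tool", "payload": {
  "series": [
    [[0.8,0.2,0,-0.01],[0.8,0.2,0,-0.01],[0.8,0.2,0,-0.01],[0.8,0.2,0,-0.01],[0.8,0.2,0,-0.01],[0.8,0.2,0,-0.01],[0.8,0.2,0,-0.01],[0.8,0.2,0,-0.01],[0.8,0.2,0,-0.01],[0.8,0.2,0,-0.01]]
  ]
}}

```text
t: 15.32
eef_pos: [0.4541, -0.0809, 0.1029]
ee_rot: [-3.139, 0.001, -0.671]
force: [-5.1, 13.1, 4.4]
width: 0.0003
gripper_force: 6.5
```

The shoe bit, and the force square to the lever is about 12 N, inside the firm range. I'll back straight off and lift.

Call:
{"api": "servo_tool", "payload": {
  "series": [
    [[-3,0,0,0],[-5,0,0,0],[-6,0,0,0],[-6,0,0,0],[0,0,-15,0],[0,0,-20,0],[0,0,-20,0],[0,0,-20,0],[0,0,-10,0],[0,0,0,0]]
  ]
}}

```text
t: 16.15
eef_pos: [0.4391, -0.0695, 0.19]
ee_rot: [-3.138, -0.003, -0.67]
force: [-0.1, 0.5, 0.1]
width: 0.0005
gripper_force: 0.0
```

Call:
{"api": "servo_tool", "payload": {
  "series": [
    [[-10,10,-10,0],[-10,10,-10,0],[-10,10,0,0],[-10,10,0,0],[-10,0,0,0],[-10,0,0,0],[-10,0,0,0],[0,0,0,0],[0,0,0,0],[0,0,0,0]]
  ]
}}

```text
t: 16.98
eef_pos: [0.3584, -0.0576, 0.2073]
ee_rot: [3.141, -0.0, -0.67]
force: [0.3, 1.1, 0.2]
width: 0.0006
gripper_force: 0.0
```

```bash
python3 look.py pics/l3.png
```

```text
16.9833 [ 0.35842761 -0.05763644  0.20733112] [ 3.14144044e+00 -4.80505182e-05 -6.70221062e-01] [0.30737517 1.07677682 0.16340587]
```

View pics/l3.png

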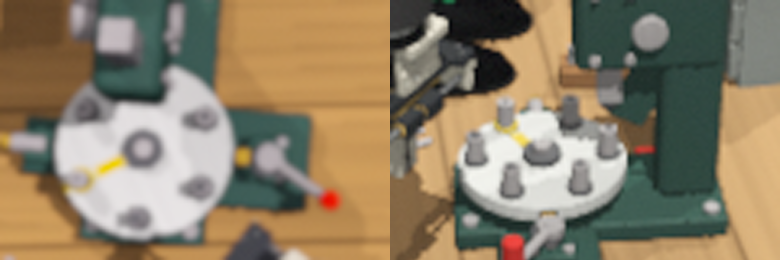

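Die one (yellow) is at about 120° with die three under the ram, the lever has swung and stayed put, and the arm is clear.

```bash
python3 -c "
from station import ticket; print(ticket.job_done())"
```

```text
the job is handed in; nothing more can be done
None
```

Die three is in its click under the ram, the clamp is nipped up at about 12 N at the handle and let go, and the job is handed in (about 17 s used); the hand-in gave no pass or fail.

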